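Roll the thick shaft blank into the V-rest

ROBOT

A 6-joint arm with a two-finger parallel gripper is mounted at the origin on a cart in front of the work surface, level with it; the furniture and walls round the work are solid. World frame = base frame: x ahead of the robot, y to its left, z up, the work surface at z = 0. Lengths are in m, angles in rad, forces in N, time in s.
With the tool pointing down it reaches from about 0.3 to 0.75 m from the base axis. Payload 8.5 kg.
Tool frame: the origin (TCP) lies where the fingers leave the gripper's body, on its centre line; the fingertips stand ahead of it and the grasp point (between the pads) lies 54 mm ahead of it (tips_ahead is the z of the fingertips in the tool frame, in m); z points along the fingers, y is the direction in which the jaws open and shut (so a half turn about z gives the same grasp; the last joint's range is limited). The gripper opens to 85 mm and grips with 20 to 120 N. Pads are 22 mm wide; open, the fingers measure 114 mm over their backs; the gripper's body (76 mm by 85 mm) begins 54 mm behind the grasp point. The pads swing forward as they close: fully open they stand 13 mm farther back than shut.
Start: joints at [0.942, 0.381, 1.297, -0, 1.464, -0.215], TCP at [0.221, 0.504, 0.304] pointing down, gripper open.
Joint ranges: [-3.11, 3.11], [-0.89, 2.33], [0.22, 2.48], [-1.42, 4.56], [0.17, 2.85], [-2.88, 2.88]. Speed limits (rad/s): [2.39, 2.39, 3.14, 3.14, 3.14, 3.14].

INTERFACE

Orientations are given as a 3x3 rotation matrix whose columns are the frame's x, y, z axes.
In Python, from workcell import * gives the robot as it stands.
- The arm moves only by the shell command python3 -m inch 'ROWS' [OPENING]. ROWS is JSON, a list of rows, each a list of 6 numbers: the shift along the tool's x, y, z in m, then the turn, a rotation vector about the tool's x, y, z in units of 5 degrees (1.0 is 5 degrees). In form: [[tx, ty, tz, rx, ry, rz], ...]. A call has exactly 10 rows; each row is the pose to reach, as a shift and turn from the pose measured when the call began, along the tool's axes at that moment; what a row does not reach only later rows make up. A row lasts 1/12 s, in which the tool goes at most 41.7 mm and 7.16 degrees, less where a joint would pass 70% of its speed; a pose out of reach is approached as far as the arm can. A call with a gripper value outside its range is refused whole. OPENING is the opening, from 0 (shut) to 1 (fully open), set as the call begins (- or left out, the last holds). The fingers move at their own pace and stop on an object; the grip force is fixed at half the most. Time passes only in rows, so rows that repeat a pose let the fingers close, or fill a call up. It gives the time, the measured TCP pose, the force and the opening at its end, in the units of the state.
- read_state(): the state, without advancing time (a new reading comes with each control period).
- grab_frame(name): name is "scene" or "top" or "wrist"; returns a dict with "color" (400x640x3 uint8, red, green, blue), "range_z" (400x640 float32, m along the optical axis (not along the pixel's ray), 0 where there is no reading), "K" (3x3 intrinsics, pixels), "camera_from_world" (4x4, takes a point from world to camera coordinates); the wrist camera has in their place "T_tool_cam" (4x4, takes a point from camera to tool coordinates, whose origin is the TCP and whose axes are the flange's). Camera axes: x right, y down, z forward; pixel columns grow to the right and rows downward; lengths in m; the calibration is good to about 2 mm. The wrist camera is an equidistant fisheye: a pixel r from the principal point sees the ray r / f radians off the axis. A picture is of the moment at which its call begins: read the wrist's pose just before it.
- hand_in(): hands the job in, once; it reports no verdict.
The state is a dict: "time_s": time; "joints": joint angles; "qvel": joint speeds; "tau": joint torques, N m; "eef_pos": TCP position; "orientation": TCP orientation; "contact_force": force on the tool from outside, world axes, zero at the start; "moment": the same for the moment, N m; "width": finger opening in m.
Only numpy, scipy, OpenCV 4.12 (cv2) and the standard library are available. Lean on these libraries where they do the work, as an engineer would, in place of code of your own. Each camera call takes 0.05 s, during which the arm holds its last target.

TASK

Without gripping or lifting anything, and never with a bar between the fingers, push the thicker of the two aluminium round bars from the side with the fingertips or the outside of the fingers so that it rolls along the bench, up the ramp next to it and drops into the V of the steel V-rest. Then push on its free end so that it slides along the V until its other end is against the stop plate, and take the hand away. Leave the thinner bar and everything else on the bench where it is.

Things in the scene. Friction and masses are not known exactly. Their poses are not given: they have to be found in the camera images.
- v_rest: steel roll-in V-rest screwed to the bench (fixed). Origin: bench level, middle of the V; x along the V, away from the robot; y across; z up. V and ridges 170 mm long (x -85 to 85), open at the +x end. Both sides alike: a ramp climbs from the bench at |y| = 61 mm to a lip 12 mm high at |y| = 20 to 17 mm, then the V's 45 degree flank goes down to the bench at |y| = 4.5 mm
- v_seat (a point): point in the middle of the V's length, 21 mm above the bench: the height of the thick bar's axis when it is seated in the V (below that of the 18 mm it has on the bench plus the 12 mm of the lip)
- stop_face (a point): centre of the inner face of the stop plate that stands across the end of the V nearest the robot (85 mm from the V's middle, this point 21 mm above the bench). The plate is 12 mm thick, 56 mm wide, 36 mm high. With the thick bar against it, the bar's middle is 60 mm from this point
- thick_blank: the thicker of two turned aluminium round bars: 36 mm diameter, 120 mm long, about 0.33 kg, smooth (friction about 0.35, on fingers too). Lies on the bench beside the V-rest, on either side, roughly parallel with the V, 25 to 45 mm short of the stop plate. Origin: middle of its axis; x along the axis; y and z turn as it rolls (z up at the start). A slow push from the side rolls it
- thin_blank: the thinner round bar: 24 mm diameter, 120 mm long, lies on the other side of the V-rest. Origin: middle of its axis, x along the axis. Leave it alone
- empty_cup: empty steel cup, 60 wide, 101 tall (mm), loose on the bench, a bystander; origin: centre of its underside
- crucible: small white crucible, 50 wide, 42 tall (mm), loose on the bench, a bystander; origin: centre of its underside
- tongs: pliers-like tongs, 55 x 175 x 15 (mm), loose on the bench, a bystander; origin: centre of its underside
- tube_rack: wooden rack with glass samples, 52 x 160 x 130 tall (mm), loose on the bench, a bystander; origin: centre of its underside
- hex_key_6: hex key, 36 x 94 x 7 (mm), loose on the bench, a bystander; origin: centre of its underside
- oil_bottle: small amber dropper bottle, 33 wide, 102 tall (mm), loose on the bench, a bystander; origin: centre of its underside
- hex_key_5: smaller hex key, 32 x 84 x 7 (mm), loose on the bench, a bystander; origin: centre of its underside

How it is judged:
On the way, in this order (a step that is already met when the one before it is completed fails the run):
1. the thick bar is rolling on the bench: it has turned about half a turn from how it lay (angle between thick_blank's own z axis and vertical above 2.4 rad).
2. the thick bar lies in the V, not yet against the stop plate (y of thick_blank in the frame of v_rest between -0.0035 and 0.0035 m and z of thick_blank in the frame of v_rest between 0.018 and 0.0235 m and angle between the x axis of thick_blank and the x axis of v_rest, either way round below 0.05 rad), for 0.2 s.
3. the thick bar, still in the V, has its end against the stop plate (all of step 2 and x of thick_blank in the frame of v_rest between -0.028 and -0.022 m), for 0.2 s.
At the end, for the whole second after the job is handed in: the thick bar lies at rest in the V (axis within 3.5 mm of the V's middle and 18 to 23.5 mm above the bench, within 0.05 rad of parallel) with its end within 3 mm of the stop plate; the thin bar has moved less than 30 mm and each bystander less than 40 mm (all of step 3 and linear speed of thick_blank below 0.01 m/s and angular speed of thick_blank below 0.2 rad/s); the robot touches nothing.
It fails at once if the thick bar was lifted: its middle more than 40 mm above the bench anywhere, or more than 25 mm above it while outside the V-rest (height (world z) of thick_blank above 0.04 m or (height (world z) of thick_blank above 0.025 m and (y of thick_blank in the frame of v_rest above 0.08 m or y of thick_blank in the frame of v_rest below -0.08 m))).
It fails at once if an end of the thick bar was tipped up (angle between thick_blank's own x axis and vertical below 1.27 rad or angle between thick_blank's own x axis and vertical above 1.87 rad).
It fails at once if the thick bar was taken between the fingers (the grasp point came inside the bar) (x of the grasp point in the frame of thick_blank between -0.055 and 0.055 m and y of the grasp point in the frame of thick_blank between -0.012 and 0.012 m and z of the grasp point in the frame of thick_blank between -0.012 and 0.012 m).
It fails at once if the thin bar was moved 30 mm or lifted (distance of thin_blank from where it was at the start of the episode above 0.03 m or height (world z) of thin_blank above 0.025 m).
It fails at once if a bystander was moved 40 mm or knocked over (distance of any of empty_cup, crucible, tongs, tube_rack, hex_key_6, oil_bottle, hex_key_5 from where it was at the start of the episode above 0.04 m or angle between any of empty_cup, crucible, tube_rack's own z axis and vertical above 0.5 rad).
It also fails if it takes over 54 s, if anything falls off the work surface, if the arm or the gripper's body presses on something with over 40 N, if the wrist force passes 120 N, or if a joint passes its speed limit or range.

## Working session

There is one attempt and no reset: what is moved stays moved. The work goes in short steps, Python scripts to look and compute and a shell command to move; the robot and the scene stay as the last step left them, time stands still between calls to the robot, and variables do not carry over. Pictures are saved under pics/ and viewed, and the job is handed in when it is done.

```bash
ls; mkdir -p pics; cat > h.py <<'E'
from workcell import *
import numpy as np, cv2
E
python3 - <<'E'
from h import *
s=read_state(); print(s)
for n in ("scene","top"):
    f=grab_frame(n); cv2.imwrite(f"pics/{n}0.png",f["color"][:,:,::-1]); np.savez(f"{n}0.npz",**{k:v for k,v in f.items()})
    print(n,f["K"],f["camera_from_world"])
E
```

```text
pics
{'time_s': 0.0, 'joints': array([ 9.41666562e-01,  3.81207988e-01,  1.29826972e+00, -4.03761491e-05,
        1.46358577e+00, -2.15297913e-01]), 'qvel': array([ 0.00106942, -0.00044827, -0.00060759,  0.00222357,  0.00081162,
        0.00029578]), 'tau': array([-1.14854622e-03, -4.48460376e+01, -2.31273544e+01, -3.25148294e-04,
        4.91782761e-03, -7.90551599e-05]), 'eef_pos': array([0.22106026, 0.5034123 , 0.30330224]), 'orientation': array([[-9.15588316e-01,  4.02116079e-01, -8.33035851e-04],
       [ 4.02116848e-01,  9.15587554e-01, -1.21284311e-03],
       [ 2.75013543e-04, -1.44544273e-03, -9.99998918e-01]]), 'contact_force': array([-0.15845896, -0.20690724,  0.71230619]), 'moment': array([0.0086401 , 0.02385776, 0.03991066]), 'width': 0.08550432617248292}
scene [[485.31752103   0.         319.60396627]
 [  0.         485.31752103 197.38315102]
 [  0.           0.           1.        ]] [[-0.8047327  -0.59351268 -0.01216515  0.5156896 ]
 [-0.4456533   0.61753709 -0.64810576  0.29496459]
 [ 0.39217142 -0.51613045 -0.76145317  0.78036572]
 [ 0.          0.          0.          1.        ]]
top [[403.2834501    0.         326.25015725]
 [  0.         403.2834501  199.40491628]
 [  0.           0.           1.        ]] [[-0.06810231 -0.99767107  0.0038093   0.04372601]
 [-0.96816136  0.0651651  -0.24169628  0.6135999 ]
 [ 0.24088515 -0.02014809 -0.97034447  0.73921704]
 [ 0.          0.          0.          1.        ]]
```

View pics/scene0.png

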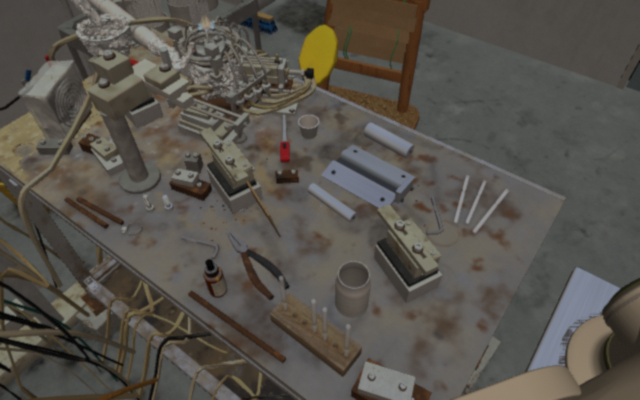

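View pics/top0.png

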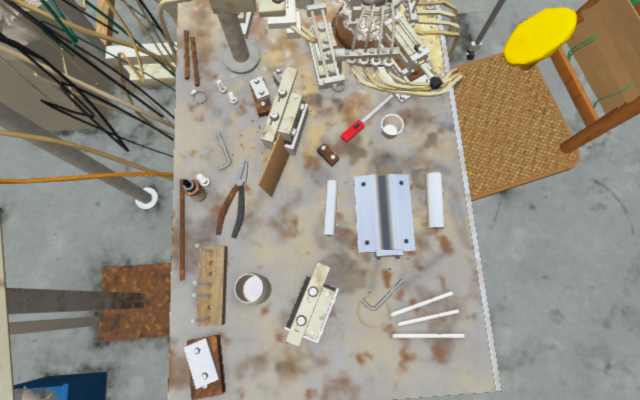

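The top view has the V-rest at about (386,213), with its stop plate at the bottom at about (390,253). The thick bar is on the right (-y) at about (434,200) and the thin bar is on the left at about (331,207). A hex key lies near (383,295). Next I'll measure these.

```bash
cat >> h.py <<'E'
def unproj(f,u,v,z):
    K=f["K"];T=f["camera_from_world"];R=T[:3,:3];c=-R.T@T[:3,3]
    d=R.T@np.array([(u-K[0,2])/K[0,0],(v-K[1,2])/K[1,1],1]); return c+d*(z-c[2])/d[2]
def cloud(f):
    K=f["K"];T=f["camera_from_world"];Z=f["range_z"];v,u=np.indices(Z.shape)
    P=np.stack([(u-K[0,2])/K[0,0]*Z,(v-K[1,2])/K[1,1]*Z,Z],-1)
    return (P-T[:3,3])@T[:3,:3]
E
python3 - <<'E'
import workcell; print([n for n in dir(workcell) if n[0]!='_'])
from h import *
try: print("tips_ahead",tips_ahead)
except Exception as e: print(e)
f=dict(np.load("top0.npz")); c=f["color"]
cv2.imwrite("pics/crop0.png",cv2.resize(c[155:275,310:460,::-1],None,fx=5,fy=5,interpolation=cv2.INTER_NEAREST))
P=cloud(f)
for (v0,v1,u0,u1,h,n) in ((160,240,420,450,.01,'thick'),(170,245,320,345,.008,'thin')):
    p=P[v0:v1,u0:u1].reshape(-1,3); p=p[(p[:,2]>h)&(p[:,2]<.06)]
    print(n,len(p),p.min(0),p.max(0)); m,V=cv2.PCACompute(p[:,:2].astype(np.float32),mean=None); 
    d=(p[:,:2]-m)@V.T; print(m,V[0],d.min(0),d.max(0),np.median(p[:,2]))
for v in (185,205,225): print(v,[f"{u}:{P[v,u,1]:.3f},{P[v,u,2]*1000:.0f}" for u in range(350,460,3)])
print("stop",[f"{v}:{P[v,390,0]:.3f},{P[v,390,2]*1000:.0f}" for v in range(165,265,2)])
E
```

```text
['PlanningError', 'grab_frame', 'hand_in', 'read_state', 'tips_ahead']
tips_ahead 0.0726
thick 951 [ 0.54991699 -0.25199498  0.0109628 ] [ 0.67132128 -0.21015871  0.03994954]
[[ 0.6083346  -0.22917399]] [ 0.9976505  -0.06850772] [-0.05791509 -0.02089547] [0.06315728 0.01535824] 0.03306872411239454
thin 611 [ 0.55096267 -0.02547845  0.01032367] [0.6714771  0.01083193 0.02745122]
[[ 0.6096479  -0.00669037]] [ 0.9920087 -0.1261693] [-0.05831593 -0.01205798] [0.06202545 0.01201915] 0.02180039265145648
185 ['350:-0.054,1', '353:-0.061,3', '356:-0.068,4', '359:-0.074,5', '362:-0.081,6', '365:-0.087,5', '368:-0.093,11', '371:-0.100,9', '374:-0.106,14', '377:-0.113,9', '380:-0.121,3', '383:-0.127,4', '386:-0.134,5', '389:-0.139,11', '392:-0.146,12', '395:-0.153,12', '398:-0.160,9', '401:-0.167,7', '404:0.019,865', '407:-0.181,3', '410:-0.189,-3', '413:-0.196,-2', '416:-0.201,1', '419:-0.208,3', '422:-0.215,-0', '425:-0.221,2', '428:-0.221,27', '431:-0.225,33', '434:-0.231,35', '437:-0.238,35', '440:-0.244,35', '443:-0.262,1', '446:-0.269,-2', '449:-0.276,-2', '452:-0.283,-2', '455:-0.289,-1'
[... 1326 characters left out ...]
1', '175:0.677,13', '177:0.672,13', '179:0.668,12', '181:0.663,13', '183:0.659,11', '185:0.655,8', '187:0.650,10', '189:0.644,14', '191:0.641,9', '193:0.637,9', '195:0.632,11', '197:0.627,11', '199:0.622,12', '201:0.618,13', '203:0.614,10', '205:0.610,8', '207:0.605,10', '209:0.601,9', '211:0.596,11', '213:0.592,10', '215:0.587,9', '217:0.584,4', '219:0.579,9', '221:0.575,6', '223:0.570,7', '225:0.566,5', '227:0.562,6', '229:0.558,5', '231:0.553,5', '233:0.549,6', '235:0.544,7', '237:0.540,4', '239:0.536,2', '241:0.532,4', '243:0.528,4', '245:0.523,3', '247:0.519,2', '249:0.515,-0', '251:0.507,38', '253:0.503,36', '255:0.499,35', '257:0.498,-2', '259:0.494,0', '261:0.490,-0', '263:0.486,-3']
```

View pics/crop0.png

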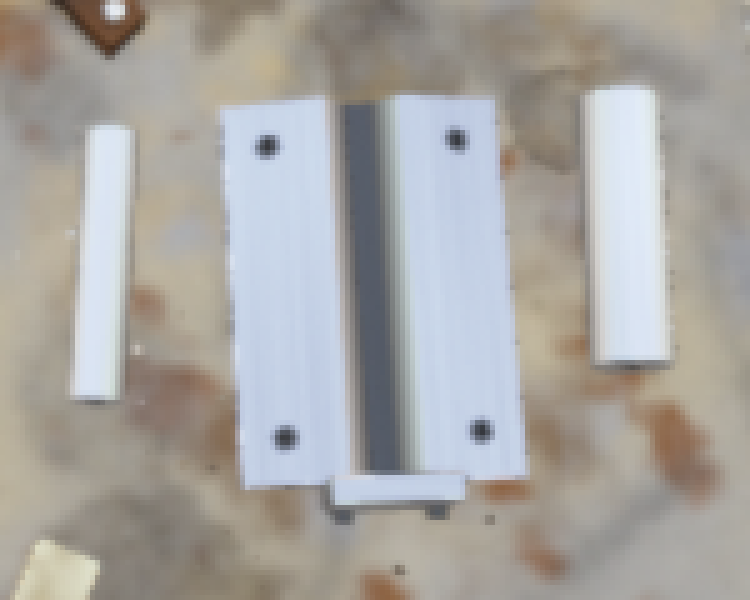

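```bash
python3 - <<'E'
from h import *
f=dict(np.load("top0.npz"))
U=lambda x,y,z: unproj(f,310+(x+.5)/5-.5,155+(y+.5)/5-.5,z)[:2]
a,b,c,d=U(267,146,.006),U(457,139,.006),U(285,437,.006),U(481,430,.006)
print("screws",a,b,c,d,"ctr",(a+b+c+d)/4,"yaw",np.arctan2(*((a+b-c-d)[::-1])),'w',np.linalg.norm(a-b),np.linalg.norm(a-c))
# outer corners on bench
e=[U(220,107,0),U(496,98,0),U(243,488,0),U(528,479,0)]
print("corners",e,"ctr",sum(e)/4,"yaw",np.arctan2(*((e[0]+e[1]-e[2]-e[3])[::-1])),np.linalg.norm(e[0]-e[1]),np.linalg.norm(e[0]-e[2]))
# stop plate top
s=[U(332,476,.036),U(466,474,.036)];print("stop top inner edge",s)
# bar: top line silhouettes mid at z=.036 / 018
q=[U(584,92,.018),U(597,362,.018),U(656,90,.018),U(671,362,.018)];print("bar",q)
print("far",(q[0]+q[2])/2,"near",(q[1]+q[3])/2)
P=cloud(f)
# crest from slices
A=[]
for v in range(176,228):
    p=P[v,422:452]; p=p[(p[:,2]>.029)&(p[:,2]<.045)]
    if len(p)>3: A.append([p[:,0].mean(),p[:,1].mean()])
A=np.array(A);k=np.polyfit(A[:,0],A[:,1],1);print("crest fit",k,A[:,0].min(),A[:,0].max(), k[0]*.61+k[1])
# robust circle fit
p=P[165:235,420:452].reshape(-1,3);p=p[(p[:,2]>.012)&(p[:,2]<.045)]
from scipy.optimize import least_squares
r=least_squares(lambda t:np.hypot((p[:,1]-t[0]-t[1]*(p[:,0]-.61))/np.hypot(1,t[1]),p[:,2]-.018)-.018,[-.23,-.07],loss='soft_l1',f_scale=.002)
print("cyl y at x=.61, slope",r.x)
E
```

```text
screws [ 0.66244474 -0.08308432] [ 0.66001124 -0.16762154] [ 0.53277305 -0.07909701] [ 0.53009471 -0.16323477] ctr [ 0.59633094 -0.12325941] yaw -0.03224791184587175 w 0.08457224239723395 0.12973297430866448
corners [array([ 0.68370783, -0.06437539]), array([ 0.67961771, -0.1885986 ]), array([ 0.51292832, -0.05979293]), array([ 0.50849003, -0.18219845])] ctr [ 0.59618597 -0.12374134] yaw -0.03211057024379902 0.12429052291994623 0.17084097017144156
stop top inner edge [array([ 0.51145031, -0.09349818]), array([ 0.50853739, -0.14862112])]
bar [array([ 0.67435252, -0.22334493]), array([ 0.55416948, -0.21343969]), array([ 0.67314502, -0.25516876]), array([ 0.55204012, -0.24494772])]
far [ 0.67374877 -0.23925685] near [ 0.5531048  -0.22919371]
crest fit [-0.07609301 -0.18525639] 0.5508968594701635 0.6612924653882396 -0.23167312771028456
cyl y at x=.61, slope [-0.23304937 -0.07534836]
```

```bash
cat >> h.py <<'E'
VC=np.array([.5962,-.1235]); VY=-.032
def Rt(yaw): # tool y along V x, z down, tool x = +V y
    c,s=np.cos(yaw),np.sin(yaw); return np.array([[-s,c,0],[c,s,0],[0,0,-1.]])
def rel(p,yaw=VY):
    from scipy.spatial.transform import Rotation as Ro
    s=read_state();R=s["orientation"]; r=Ro.from_matrix(R.T@Rt(yaw)).as_rotvec()
    return np.round(R.T@(np.array(p)-s["eef_pos"]),4), np.round(np.degrees(r)/5,3)
def vf(p):
    c,s=np.cos(VY),np.sin(VY);d=np.array(p)[:2]-VC;return np.array([c*d[0]+s*d[1],-s*d[0]+c*d[1]])
def inv(v):
    c,s=np.cos(VY),np.sin(VY);return VC+np.array([c*v[0]-s*v[1],s*v[0]+c*v[1]])
E
python3 - <<'E'
from h import *
print(rel([.612,-.290,.25])); print(vf([.612,-.233]))
f=dict(np.load("top0.npz"));P=cloud(f).reshape(-1,3);g=dict(np.load("scene0.npz"));Q=cloud(g).reshape(-1,3);P=np.vstack([P[f["range_z"].ravel()>0],Q[g["range_z"].ravel()>0]])
a=np.array([.221,.504]);b=np.array([.612,-.29]);d=(b-a);L=np.linalg.norm(d);d/=L
t=(P[:,:2]-a)@d;n=abs((P[:,:2]-a)@[-d[1],d[0]])
for k in range(-1,int(L/.05)+2):
    m=(t>k*.05)&(t<=k*.05+.05)&(n<.12); print(round(k*.05,2),m.sum(), np.percentile(P[m,2],[50,99,100]).round(3) if m.sum() else '')
E
```

```text
(array([-0.677 , -0.5692,  0.0539]), array([-1.5000e-02,  6.0000e-03,  1.3626e+01]))
[ 0.01929531 -0.10893843]
-0.05 0 
0.0 0 
0.05 3066 [0.539 0.552 0.553]
0.1 1494 [0.536 0.55  0.551]
0.15 554 [0.    0.003 0.004]
0.2 2657 [0.001 0.053 0.054]
0.25 7226 [0.006 0.056 0.06 ]
0.3 7537 [0.001 0.128 0.132]
0.35 7013 [-0.     0.098  0.103]
0.4 6811 [0.001 0.115 0.117]
0.45 6183 [0.017 0.123 0.127]
0.5 5183 [0.001 0.123 0.128]
0.55 4288 [-0.     0.113  0.118]
0.6 4318 [0.    0.024 0.027]
0.65 4866 [0.001 0.037 0.039]
0.7 4261 [0.003 0.035 0.038]
0.75 4215 [0.001 0.03  0.036]
0.8 4321 [0.001 0.037 0.04 ]
0.85 2669 [-0.     0.037  0.04 ]
0.9 1511 [-0.     0.003  0.007]
```

```bash
python3 -m inch '[[-0.03,-0.025,0,0,0,0.6],[-0.06,-0.05,0,0,0,1.2],[-0.09,-0.075,0,0,0,1.8],[-0.12,-0.10,0,0,0,2.4],[-0.15,-0.125,0,0,0,3.0],[-0.18,-0.15,0,0,0,3.6],[-0.21,-0.175,0,0,0,4.2],[-0.24,-0.20,0,0,0,4.8],[-0.27,-0.225,0,0,0,5.4],[-0.30,-0.25,0,0,0,6.0]]' 1
python3 -c "
from h import *
print(rel([.612,-.290,.25]))"
```

```text
time_s: 0.93
eef_pos: [0.3955, 0.1521, 0.3036]
orientation: [[-0.59, 0.807, -0.001], [0.807, 0.59, -0.001], [-0.0, -0.001, -1.0]]
contact_force: [0.6, 1.0, 0.5]
width: 0.0855
(array([-0.4847, -0.0858,  0.0538]), array([-0.015,  0.008,  7.597]))
```

```bash
python3 -m inch '[[-0.035,-0.006,0,0,0,0.7],[-0.07,-0.012,0,0,0,1.4],[-0.105,-0.018,0,0,0,2.1],[-0.14,-0.024,0,0,0,2.8],[-0.175,-0.03,0,0,0,3.5],[-0.21,-0.037,0,0,0,4.2],[-0.245,-0.043,0,0,0,4.9],[-0.28,-0.05,0,0,0,5.6],[-0.315,-0.056,0,0,0,6.3],[-0.35,-0.062,0,0,0,7.0]]' 1
python3 -c "
from h import *
print(rel([.612,-.290,.25]))"
```

```text
time_s: 1.77
eef_pos: [0.5522, -0.1689, 0.3034]
orientation: [[-0.017, 1.0, -0.002], [1.0, 0.017, -0.001], [-0.001, -0.002, -1.0]]
contact_force: [1.7, 0.7, 0.5]
width: 0.0852
(array([-0.1221,  0.0579,  0.0533]), array([-0.019,  0.007,  0.557]))
```

```bash
python3 -m inch '[[-0.03,0.014,0,0,0,0.15],[-0.06,0.028,0,0,0,0.3],[-0.09,0.042,0,0,0,0.45],[-0.122,0.058,0.01,0.0,0,0.557],[-0.122,0.058,0.04,0,0,0.557],[-0.122,0.058,0.07,0,0,0.557],[-0.122,0.058,0.1,0,0,0.557],[-0.122,0.058,0.13,0,0,0.557],[-0.122,0.058,0.15,0,0,0.557],[-0.122,0.058,0.15,0,0,0.557]]' 1
python3 - <<'E'
from h import *
print(rel([.612,-.290,.09]))
for n in ("top","wrist","scene"):
    f=grab_frame(n); cv2.imwrite(f"pics/{n}1.png",f["color"][:,:,::-1]); np.savez(f"{n}1.npz",**f)
print(f.keys(), tips_ahead)
f=dict(np.load("wrist1.npz"));print(f["K"],f["T_tool_cam"])
E
```

```text
time_s: 2.6
eef_pos: [0.6105, -0.289, 0.148]
orientation: [[0.032, 0.999, -0.01], [0.999, -0.032, 0.005], [0.005, -0.01, -1.0]]
contact_force: [-0.4, 0.7, -0.6]
width: 0.0854
(array([-0.0012,  0.0021,  0.058 ]), array([-0.111, -0.053, -0.001]))
dict_keys(['color', 'range_z', 'K', 'camera_from_world']) 0.0726
[[309.70691629   0.         317.23035168]
 [  0.         309.70691629 201.47684258]
 [  0.           0.           1.        ]] [[ 1.92909388e-04 -9.45970538e-01 -3.24252531e-01  8.30878911e-02]
 [ 9.99999840e-01  9.96328705e-06  5.65868769e-04 -3.87535060e-04]
 [-5.32064563e-04 -3.24252588e-01  9.45970389e-01 -7.06984042e-02]
 [ 0.00000000e+00  0.00000000e+00  0.00000000e+00  1.00000000e+00]]
```

View pics/wrist1.png

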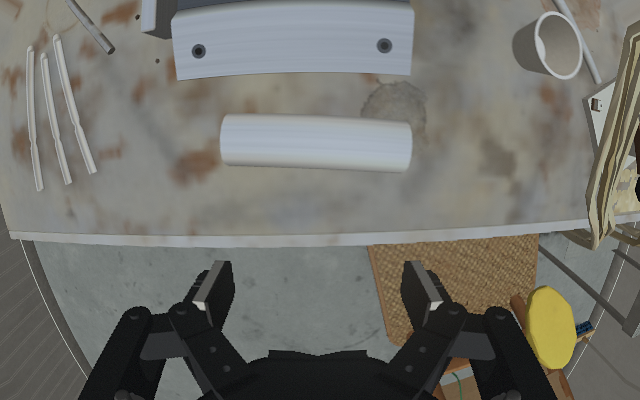

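View pics/scene1.png

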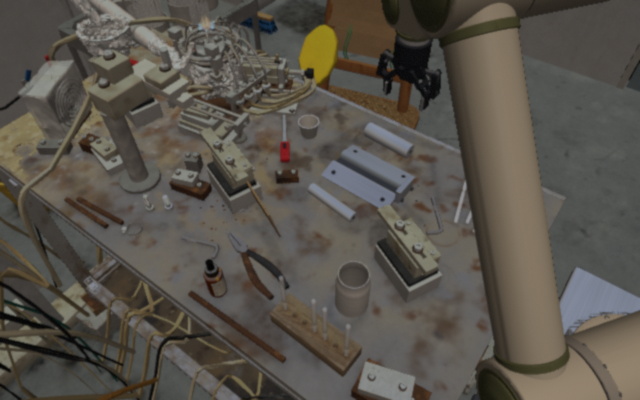

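The wrist view shows both open fingers with their tips near (220,265) and (415,265). The thick bar lies ahead of them at y≈140, parallel to the pair, and the V-rest is beyond it. Next I'll measure where the fingertips sit.

```bash
python3 - <<'E'
from h import *
f=dict(np.load("wrist1.npz"));K=f["K"];T=f["T_tool_cam"];Z=f["range_z"]
v,u=np.indices(Z.shape);dx=u-K[0,2];dy=v-K[1,2];r=np.hypot(dx,dy);th=r/K[0,0]
s=np.tan(th)/np.maximum(r,1e-9)
P=np.stack([dx*s*Z,dy*s*Z,Z],-1)@T[:3,:3].T+T[:3,3]
m=(Z>0)&(P[...,2]<.1)&(abs(P[...,1])<.075)&(v>240)&(P[...,2]>.0)
for sgn in(-1,1):
    p=P[m&(P[...,1]*sgn>0)]; print(len(p)); 
    for a in np.arange(0,.1,.01):
        q=p[(p[:,2]>a)&(p[:,2]<=a+.01)]
        if len(q): print(round(a,2),len(q),q.min(0).round(3),q.max(0).round(3))
# bar in wrist, world
st=read_state();R=st["orientation"];W=P@R.T+st["eef_pos"]
b=W[105:180,215:420].reshape(-1,3);b=b[(b[:,2]>.012)&(b[:,2]<.045)]
from scipy.optimize import least_squares
r=least_squares(lambda t:np.hypot((b[:,1]-t[0]-t[1]*(b[:,0]-.61))/np.hypot(1,t[1]),b[:,2]-.018)-.018,[-.23,-.07],loss='soft_l1',f_scale=.002)
print(r.x,b.min(0),b.max(0))
E
```

```text
5510
0.0 2652 [-0.013 -0.075  0.   ] [ 0.017 -0.031  0.01 ]
0.01 727 [-0.012 -0.074  0.01 ] [ 0.014 -0.04   0.02 ]
0.02 688 [-0.011 -0.057  0.02 ] [ 0.012 -0.042  0.03 ]
0.03 624 [-0.012 -0.057  0.03 ] [ 0.011 -0.042  0.04 ]
0.04 538 [-0.012 -0.058  0.04 ] [ 0.011 -0.042  0.05 ]
0.05 281 [-0.012 -0.056  0.05 ] [ 0.011 -0.042  0.059]
5501
0.0 2678 [-0.013  0.011  0.   ] [0.017 0.075 0.01 ]
0.01 708 [0.004 0.039 0.01 ] [0.014 0.073 0.02 ]
0.02 682 [-0.012  0.042  0.02 ] [0.012 0.056 0.03 ]
0.03 633 [-0.012  0.042  0.03 ] [0.011 0.056 0.04 ]
0.04 522 [-0.012  0.042  0.04 ] [0.011 0.056 0.05 ]
0.05 278 [-0.012  0.042  0.05 ] [0.011 0.054 0.059]
[-0.23375085 -0.07270111] [ 0.55193784 -0.25600792  0.02208593] [ 0.67361457 -0.21275637  0.04259493]
```

```bash
python3 -m inch '[[0,0.002,0.015,-0.11,-0.05,0],[0,0.002,0.03,-0.11,-0.05,0],[0,0.002,0.045,-0.11,-0.05,0],[0,0.002,0.06,-0.11,-0.05,0],[0,0.002,0.07,-0.11,-0.05,0],[0,0.002,0.079,-0.11,-0.05,0],[0.004,0.002,0.079,-0.11,-0.05,0],[0.008,0.002,0.079,-0.11,-0.05,0],[0.012,0.002,0.079,-0.11,-0.05,0],[0.012,0.002,0.079,-0.11,-0.05,0]]' 1
python3 - <<'E'
from h import *
print(rel([.612,-.266,.07])); s=read_state(); print(s["contact_force"],vf(s["eef_pos"]))
E
```

```text
time_s: 3.58
eef_pos: [0.6152, -0.2776, 0.0768]
orientation: [[0.031, 0.999, 0.011], [0.999, -0.031, -0.007], [-0.007, 0.011, -1.0]]
contact_force: [-0.2, -0.1, -0.2]
width: 0.0853
(array([ 0.0115, -0.0037,  0.0067]), array([0.123, 0.076, 0.011]))
[-0.18745891 -0.10017887 -0.20699179] [ 0.02396798 -0.15340302]
```

```bash
python3 -m inch '[[0,-0.002,0.002,0.08,0.05,0],[0.002,-0.003,0.004,0.08,0.05,0],[0.004,-0.003,0.006,0.08,0.05,0],[0.006,-0.003,0.007,0.08,0.05,0],[0.008,-0.003,0.007,0.08,0.05,0],[0.010,-0.003,0.007,0.08,0.05,0],[0.012,-0.003,0.007,0.08,0.05,0],[0.014,-0.003,0.007,0.08,0.05,0],[0.016,-0.003,0.007,0.08,0.05,0],[0.018,-0.003,0.007,0.08,0.05,0]]' 1
python3 - <<'E'
from h import *
print(rel([.612,-.266,.07])); s=read_state(); print(s["contact_force"],vf(s["eef_pos"]))
f=grab_frame("wrist"); cv2.imwrite("pics/wrist2.png",f["color"][:,:,::-1])
E
```

```text
time_s: 4.42
eef_pos: [0.6129, -0.2594, 0.0697]
orientation: [[0.031, 1.0, 0.004], [1.0, -0.031, -0.002], [-0.002, 0.004, -1.0]]
contact_force: [-0.8, -0.4, 0.2]
width: 0.0855
(array([-0.0066, -0.0007, -0.0003]), array([0.045, 0.027, 0.011]))
[-0.83545222 -0.38131489  0.19530981] [ 0.02104526 -0.13528897]
```

View pics/wrist2.png

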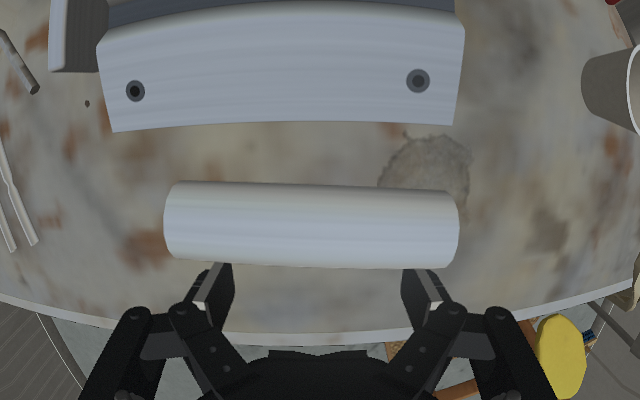

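The fingertips are now at the bar's near side, at image y≈265, well inside its ends (x from 165 to 460). I'll start a slow push.

```bash
python3 -m inch '[[0.002,0,0,0.04,0.02,0],[0.004,0,0,0.04,0.02,0],[0.006,0,0,0.04,0.02,0],[0.008,0,0,0.04,0.02,0],[0.010,0,0,0.04,0.02,0],[0.012,0,0,0.04,0.02,0],[0.014,0,0,0.04,0.02,0],[0.016,0,0,0.04,0.02,0],[0.018,0,0,0.04,0.02,0],[0.020,0,0,0.04,0.02,0]]' 1
cat > look.py <<'E'
from h import *
import sys
from scipy.optimize import least_squares
s=read_state(); f=grab_frame("wrist"); cv2.imwrite(f"pics/{sys.argv[1]}.png",f["color"][:,:,::-1])
K=f["K"];T=f["T_tool_cam"];Z=f["range_z"];v,u=np.indices(Z.shape);dx=u-K[0,2];dy=v-K[1,2];r=np.hypot(dx,dy);k=np.tan(r/K[0,0])/np.maximum(r,1e-9)
P=np.stack([dx*k*Z,dy*k*Z,Z],-1)@T[:3,:3].T+T[:3,3];W=P@s["orientation"].T+s["eef_pos"]
vy=W[...,:2]-VC;c,sn=np.cos(VY),np.sin(VY);V=np.stack([c*vy[...,0]+sn*vy[...,1],-sn*vy[...,0]+c*vy[...,1],W[...,2]],-1)
m=(Z>0)&(V[...,2]>.0155)&(V[...,2]<.06)&(P[...,0]>.013)&(V[...,0]>-.079)&(abs(P[...,1])<.12)&(V[...,1]<.06)
b=V[m]; 
q=least_squares(lambda t:np.hypot((b[:,1]-t[0]-t[1]*(b[:,0]-.02))/np.hypot(1,t[1]),b[:,2]-t[2])-.018,[np.median(b[:,1]),0,.02],loss='soft_l1',f_scale=.002).x
print("bar y' %.4f slope %.3f axis z %.4f  x' %.4f..%.4f n %d"%(q[0],q[1],q[2],*np.percentile(b[:,0],[.3,99.7]),len(b)))
print("tcp V",vf(s["eef_pos"]).round(4),"z",s["eef_pos"][2].round(4),"F",s["contact_force"].round(1),"t",s["time_s"],"tilt",rel([0,0,0])[1])
E
python3 look.py wrist3
```

```text
time_s: 5.3
eef_pos: [0.6135, -0.2388, 0.0696]
orientation: [[0.031, 1.0, 0.0], [1.0, -0.031, -0.0], [-0.0, 0.0, -1.0]]
contact_force: [0.9, 0.3, 0.6]
width: 0.0853
bar y' -0.0846 slope -0.037 axis z 0.0184  x' -0.0398..0.0782 n 23326
tcp V [ 0.021  -0.1147] z 0.0696 F [0.9 0.3 0.6] t 5.3 tilt [0.002 0.002 0.018]
```

View pics/wrist3.png

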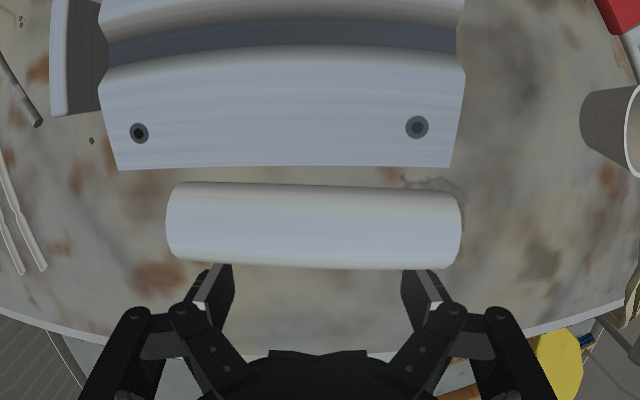

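The bar is rolling, now at image y≈225 and y'=-0.085, close to the ramp foot at y≈168. I'll keep going.

```bash
python3 -m inch '[[0.002,0,0,0,0,0],[0.004,0,0,0,0,0],[0.006,0,0,0,0,0],[0.008,0,0,0,0,0],[0.010,0,0,0,0,0],[0.012,0,0,0,0,0],[0.014,0,0,0,0,0],[0.016,0,0,0,0,0],[0.018,0,0,0,0,0],[0.020,0,0,0,0,0]]' 1
python3 look.py wrist4
```

```text
time_s: 6.18
eef_pos: [0.6144, -0.219, 0.07]
orientation: [[0.03, 1.0, 0.001], [1.0, -0.03, -0.002], [-0.002, 0.001, -1.0]]
contact_force: [-0.8, -6.2, 2.7]
width: 0.0855
bar y' -0.0669 slope 0.002 axis z 0.0186  x' -0.0396..0.0786 n 22962
tcp V [ 0.0212 -0.0949] z 0.07 F [-0.8 -6.2  2.7] t 6.1833 tilt [0.014 0.023 0.02 ]
```

View pics/wrist4.png

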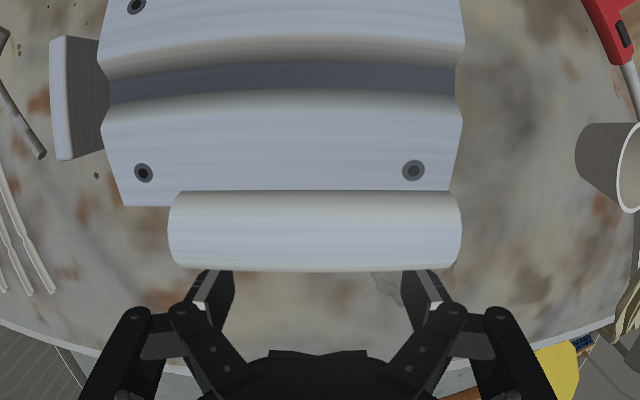

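The bar is now square against the ramp foot (slope 0.002). Next I'll push up the ramp slowly, raising the fingertips as it climbs.

```bash
python3 -m inch '[[0.001,0,-0.001,0,0,0],[0.002,0,-0.002,0,0,0],[0.003,0,-0.003,0,0,0],[0.004,0,-0.004,0,0,0],[0.005,0,-0.0045,0,0,0],[0.006,0,-0.005,0,0,0],[0.007,0,-0.0055,0,0,0],[0.008,0,-0.006,0,0,0],[0.009,0,-0.0065,0,0,0],[0.010,0,-0.007,0,0,0]]' 1
python3 look.py wrist5
```

```text
time_s: 7.07
eef_pos: [0.6152, -0.2101, 0.0784]
orientation: [[0.03, 1.0, 0.003], [1.0, -0.03, -0.005], [-0.005, 0.004, -1.0]]
contact_force: [-1.8, -9.6, 8.2]
width: 0.0852
bar y' -0.0584 slope 0.002 axis z 0.0209  x' -0.0394..0.0786 n 21210
tcp V [ 0.0217 -0.0859] z 0.0784 F [-1.8 -9.6  8.2] t 7.0667 tilt [0.043 0.056 0.019]
```

View pics/wrist5.png

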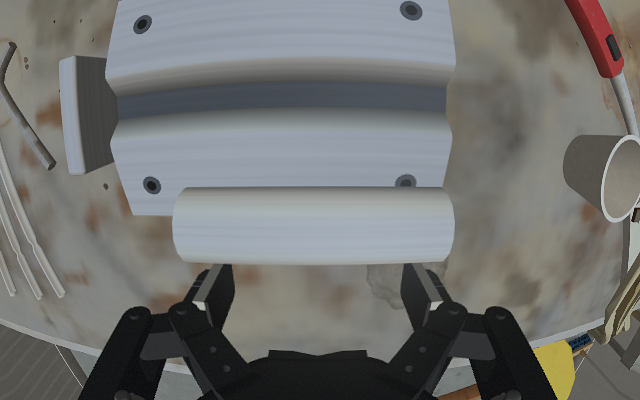

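The wrist force of 9.6 N back and 8.2 N up shows the effective contact is above the bar's axis. I'll back off slightly, lower the hand and carry on.

```bash
python3 -m inch '[[-0.001,0,0.001,0,0,0],[-0.002,0,0.003,0,0,0],[-0.002,0,0.005,0.02,0.03,0],[-0.002,0,0.007,0.04,0.05,0],[-0.002,0,0.009,0.04,0.05,0],[-0.002,0,0.010,0.04,0.05,0],[-0.001,0,0.010,0.04,0.05,0],[0,0,0.010,0.04,0.05,0],[0.001,0,0.010,0.04,0.05,0],[0.002,0,0.010,0.04,0.05,0]]' 1
python3 look.py wrist6
```

```text
time_s: 7.95
eef_pos: [0.6153, -0.2078, 0.0685]
orientation: [[0.03, 1.0, 0.0], [1.0, -0.03, -0.001], [-0.001, 0.0, -1.0]]
contact_force: [0.3, -4.3, 3.6]
width: 0.0855
bar y' -0.0556 slope 0.002 axis z 0.0217  x' -0.0395..0.0786 n 24706
tcp V [ 0.0218 -0.0837] z 0.0685 F [ 0.3 -4.3  3.6] t 7.95 tilt [0.003 0.004 0.021]
```

```bash
python3 -m inch '[[0,0,0.002,0,0,0],[0,0,0.004,0,0,0],[0,0,0.006,0,0,0],[0,0,0.006,0,0,0],[0.0015,0,0.004,0,0,0],[0.003,0,0.002,0,0,0],[0.0045,0,0,0,0,0],[0.006,0,-0.002,0,0,0],[0.0075,0,-0.004,0,0,0],[0.0085,0,-0.0055,0,0,0]]' 1
python3 look.py wrist7
```

```text
time_s: 8.83
eef_pos: [0.6156, -0.1986, 0.0742]
orientation: [[0.03, 1.0, 0.0], [1.0, -0.03, -0.0], [-0.0, 0.0, -1.0]]
contact_force: [-0.6, 0.2, 0.0]
width: 0.0853
bar y' -0.0462 slope 0.002 axis z 0.0242  x' -0.0395..0.0785 n 23721
tcp V [ 0.0218 -0.0744] z 0.0742 F [-0.6  0.2  0. ] t 8.8333 tilt [0.005 0.003 0.025]
```

View pics/wrist7.png

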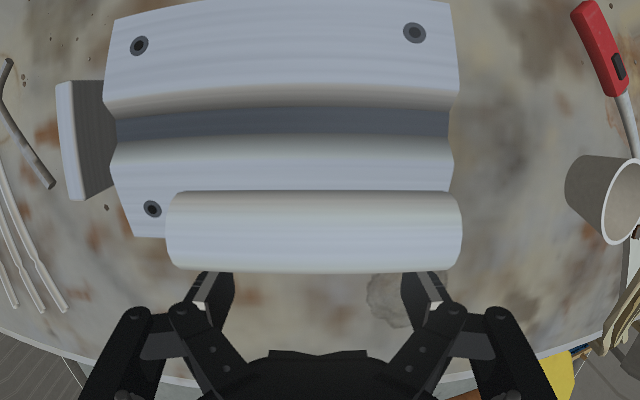

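That stroke rolled the bar with almost no force, so I'll repeat it: lower the hand in place, then push up and forward.

```bash
python3 -m inch '[[0,0,0.003,0,0,0],[0,0,0.006,0,0,0],[0,0,0.008,0,0,0],[0,0,0.008,0,0,0],[0.0015,0,0.006,0,0,0],[0.003,0,0.004,0,0,0],[0.0045,0,0.002,0,0,0],[0.006,0,0,0,0,0],[0.0075,0,-0.002,0,0,0],[0.009,0,-0.004,0,0,0]]' 1
python3 look.py wrist8
```

```text
time_s: 9.72
eef_pos: [0.6159, -0.1891, 0.0787]
orientation: [[0.03, 1.0, 0.0], [1.0, -0.03, 0.0], [0.0, 0.0, -1.0]]
contact_force: [-0.7, -0.6, 0.7]
width: 0.0851
bar y' -0.0368 slope 0.002 axis z 0.0268  x' -0.0396..0.0785 n 22776
tcp V [ 0.0218 -0.065 ] z 0.0787 F [-0.7 -0.6  0.7] t 9.7167 tilt [ 0.007 -0.     0.029]
```

```bash
python3 -m inch '[[0,0,0.003,0,0,0],[0,0,0.006,0,0,0],[0,0,0.008,0,0,0],[0,0,0.008,0,0,0],[0.0015,0,0.006,0,0,0],[0.003,0,0.004,0,0,0],[0.0045,0,0.002,0,0,0],[0.006,0,0,0,0,0],[0.0075,0,-0.002,0,0,0],[0.009,0,-0.004,0,0,0]]' 1
python3 look.py wrist9
```

```text
time_s: 10.6
eef_pos: [0.6161, -0.1795, 0.0832]
orientation: [[0.029, 1.0, 0.0], [1.0, -0.029, 0.0], [0.0, 0.0, -1.0]]
contact_force: [-0.7, 0.0, -0.5]
width: 0.085
bar y' -0.0271 slope 0.002 axis z 0.0293  x' -0.0395..0.0785 n 22482
tcp V [ 0.0217 -0.0553] z 0.0832 F [-0.7  0.  -0.5] t 10.6 tilt [ 0.009 -0.002  0.033]
```

```bash
python3 -m inch '[[0,0,0.003,0,0,0],[0,0,0.006,0,0,0],[0,0,0.008,0,0,0],[0.001,0,0.007,0,0,0],[0.0025,0,0.005,0,0,0],[0.004,0,0.003,0,0,0],[0.0055,0,0.001,0,0,0],[0.007,0,-0.001,0,0,0],[0.008,0,-0.002,0,0,0],[0.009,0,-0.003,0,0,0]]' 1
python3 look.py wrist10
```

```text
time_s: 11.48
eef_pos: [0.6166, -0.17, 0.0868]
orientation: [[0.029, 1.0, 0.001], [1.0, -0.029, 0.0], [0.0, 0.001, -1.0]]
contact_force: [-0.3, -0.2, 0.7]
width: 0.0852
bar y' -0.0175 slope 0.003 axis z 0.0304  x' -0.0396..0.0785 n 21872
tcp V [ 0.0219 -0.0458] z 0.0868 F [-0.3 -0.2  0.7] t 11.4833 tilt [ 0.012 -0.003  0.036]
```

View pics/wrist10.png

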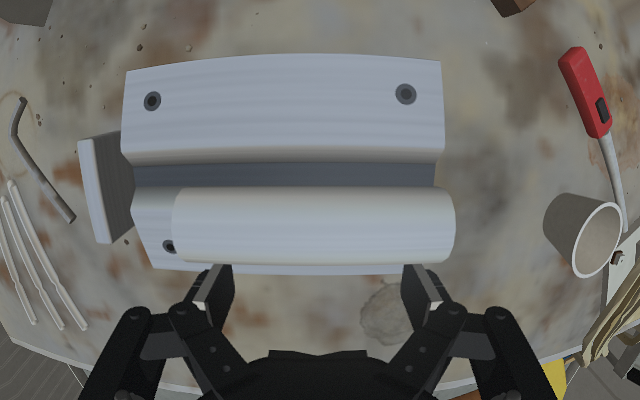

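The bar is on the lip, at image y≈225 with the V at y≈175. A small nudge should drop it in.

```bash
python3 -m inch '[[0,0,0.002,0,0,0],[0.001,0,0.002,0,0,0],[0.002,0,0.001,0,0,0],[0.003,0,0,0,0,0],[0.004,0,-0.001,0,0,0],[0.005,0,-0.002,0,0,0],[0.005,0,-0.002,0,0,0],[0.003,0,-0.002,0,0,0],[0.0,0,-0.002,0,0,0],[0,0,-0.002,0,0,0]]' 1
python3 look.py wrist11
```

```text
time_s: 12.37
eef_pos: [0.6166, -0.1706, 0.0889]
orientation: [[0.029, 1.0, 0.001], [1.0, -0.029, -0.0], [0.0, 0.001, -1.0]]
contact_force: [1.0, -0.1, -0.1]
width: 0.0855
bar y' -0.0008 slope 0.002 axis z 0.0213  x' -0.0395..0.0784 n 20248
tcp V [ 0.0219 -0.0464] z 0.0889 F [ 1.  -0.1 -0.1] t 12.3667 tilt [ 0.012 -0.002  0.031]
```

View pics/wrist11.png

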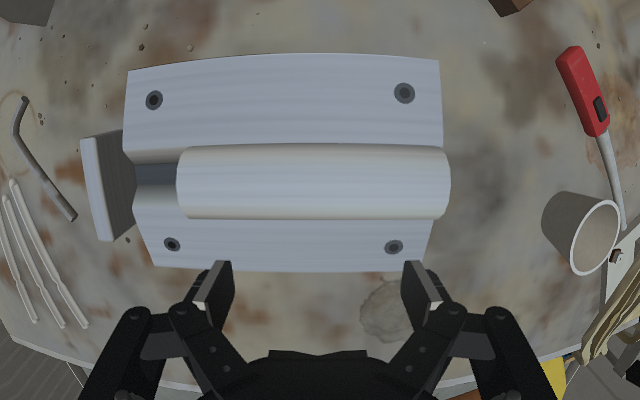

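The bar is seated in the V (y' -0.8 mm, axis z 21.3 mm), with its free end at x'≈0.0785. Now I'll move up and over, closing the fingers, to a point beyond that end.

```bash
python3 -m inch '[[-0.015,0,-0.003,0,0,0],[-0.03,0,-0.01,0,0,0],[-0.03,0,-0.03,0,0,0],[-0.03,0.02,-0.05,0,0,0],[-0.03,0.04,-0.06,0,0,0],[-0.02,0.06,-0.06,0,0,0],[0,0.075,-0.06,0,0,0],[0.02,0.09,-0.06,0,0,0],[0.04,0.095,-0.06,0,0,0],[0.046,0.095,-0.06,0,0,0]]' 0
python3 - <<'E'
from h import *
s=read_state();print(vf(s["eef_pos"]),s["width"])
x,y=inv([.12,0]);print(rel([x,y,.088]))
f=grab_frame("top"); cv2.imwrite("pics/top12.png",f["color"][:,:,::-1])
E
python3 look.py wrist12
```

```text
time_s: 13.25
eef_pos: [0.7138, -0.126, 0.1493]
orientation: [[0.028, 1.0, 0.002], [1.0, -0.028, 0.0], [0.0, 0.002, -1.0]]
contact_force: [0.2, 0.5, 0.5]
width: -0.0
[0.11762263 0.0013021 ] -1.8247493935153476e-05
(array([-0.0013,  0.0023,  0.0613]), array([ 0.022, -0.005,  0.05 ]))
bar y' 0.0329 slope 0.022 axis z 0.0286  x' -0.0023..0.2105 n 1597
tcp V [0.117  0.0012] z 0.1493 F [0.5 0.9 0.1] t 13.3 tilt [0.013 0.002 0.042]
```

View pics/wrist12.png

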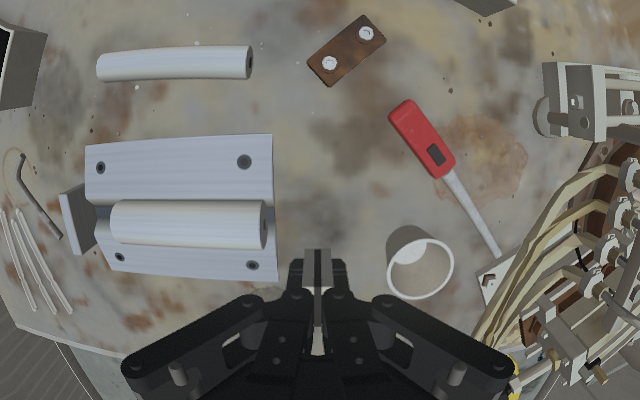

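View pics/top12.png

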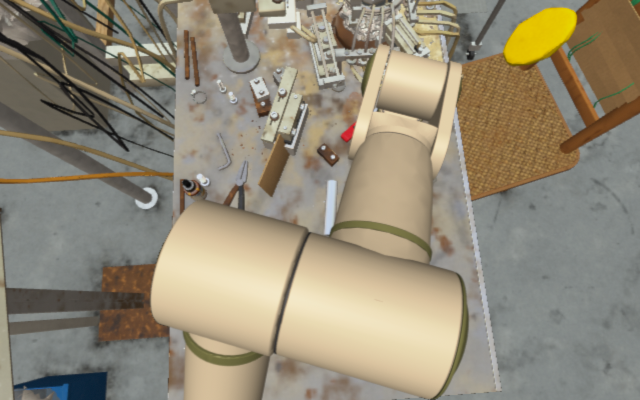

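The fingers are shut just beyond the free end, which shows at pixel (265,225). The crucible at (420,262) is clear and low. Going down now.

```bash
python3 -m inch '[[-0.001,0.003,0.01,0,0,0.04],[-0.001,0.003,0.02,0,0,0.04],[-0.001,0.003,0.03,0,0,0.04],[-0.001,0.003,0.04,0,0,0.04],[-0.001,0.003,0.05,0,0,0.04],[-0.001,0.003,0.057,0,0,0.04],[-0.001,0.003,0.06,0,0,0.04],[-0.001,0.003,0.06,0,0,0.04],[-0.001,0.001,0.06,0,0,0.04],[-0.001,-0.001,0.06,0,0,0.04]]' 0
python3 look.py wrist13
python3 - <<'E'
from h import *
f=grab_frame("scene"); cv2.imwrite("pics/scene13.png",cv2.resize(f["color"][90:260,260:500,::-1],None,fx=3,fy=3))
E
```

```text
time_s: 14.18
eef_pos: [0.712, -0.1284, 0.0899]
orientation: [[0.032, 0.999, 0.002], [0.999, -0.032, -0.001], [-0.001, 0.002, -1.0]]
contact_force: [0.0, 0.5, 0.2]
width: 0.0003
bar y' 0.0316 slope 0.036 axis z 0.0309  x' -0.0035..0.2091 n 3850
tcp V [ 0.1159 -0.0012] z 0.0899 F [0.  0.5 0.2] t 14.1833 tilt [0.023 0.005 0.002]
```

View pics/wrist13.png

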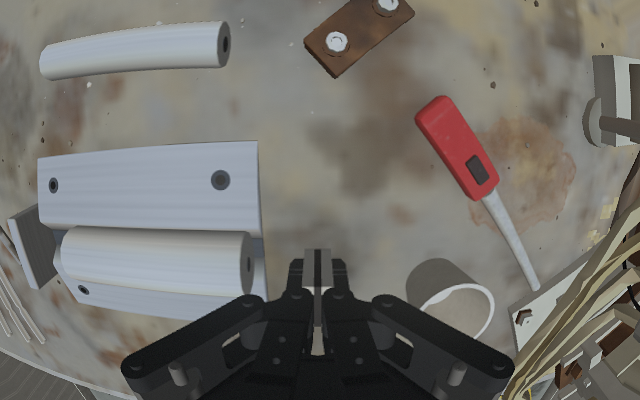

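View pics/scene13.png

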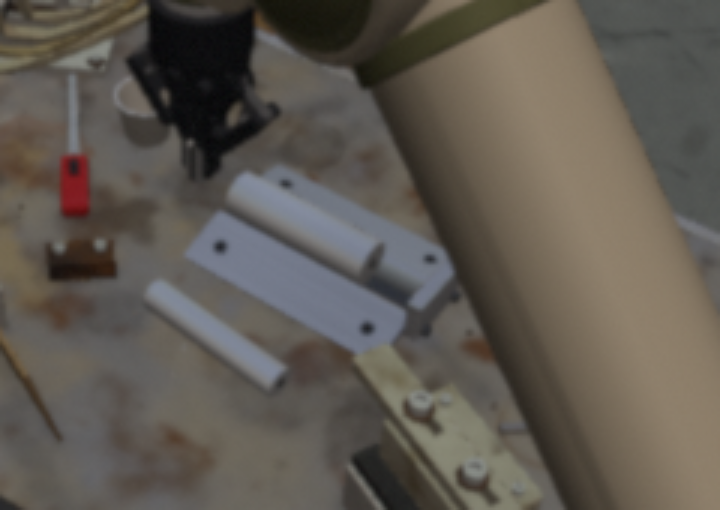

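```bash
python3 - <<'E'
from h import *
f=grab_frame("wrist");K=f["K"];T=f["T_tool_cam"];Z=f["range_z"]
v,u=np.indices(Z.shape);dx=u-K[0,2];dy=v-K[1,2];r=np.hypot(dx,dy);s=np.tan(r/K[0,0])/np.maximum(r,1e-9)
P=np.stack([dx*s*Z,dy*s*Z,Z],-1)@T[:3,:3].T+T[:3,3]
m=(Z>0)&(Z<.2)&(abs(P[...,0])<.03)&(P[...,2]<.08)
for a in np.arange(-.09,.0,.01):
    q=P[m&(P[...,1]>a)&(P[...,1]<=a+.01)]
    if len(q): print(round(a,3),len(q),"zmax",np.percentile(q[:,2],99).round(4),q[:,0].min().round(3),q[:,0].max().round(3))
q=P[m&(P[...,2]>.045)];print(q.min(0),q.max(0),len(q))
E
```

```text
-0.09 1338 zmax 0.0797 -0.014 0.03
-0.08 1443 zmax 0.0796 -0.015 0.03
-0.07 1604 zmax 0.0797 -0.014 0.03
-0.06 3172 zmax 0.0795 -0.015 0.03
-0.05 4393 zmax 0.0795 -0.027 0.03
-0.04 4979 zmax 0.0797 -0.029 0.03
-0.03 2455 zmax 0.0268 -0.012 0.014
-0.02 3145 zmax 0.0602 0.003 0.021
-0.01 4317 zmax 0.0649 -0.013 0.021
[-0.02999722 -0.21339759  0.04500499] [0.02999801 0.26688371 0.07999908] 24884
```

```bash
python3 -m inch '[[0.001,-0.003,0,0,0,0],[0.001,-0.006,0.001,0,0,0],[0.001,-0.009,0.001,0,0,0],[0.001,-0.012,0.001,0,0,0],[0.001,-0.014,0.001,0,0,0],[0.001,-0.016,0.001,0,0,0],[0.001,-0.018,0.001,0,0,0],[0.001,-0.02,0.001,0,0,0],[0.001,-0.022,0.001,0,0,0],[0.001,-0.024,0.001,0,0,0]]' 0
cat > look2.py <<'E'
from h import *
import sys
s=read_state();print("tcp V",vf(s["eef_pos"]).round(4),s["eef_pos"][2].round(4),"F",s["contact_force"].round(1),rel([0,0,0])[1])
f=grab_frame("wrist"); cv2.imwrite(f"pics/{sys.argv[1]}.png",f["color"][:,:,::-1])
E
python3 look2.py wrist14
```

```text
time_s: 15.17
eef_pos: [0.688, -0.1266, 0.089]
orientation: [[0.032, 0.999, 0.003], [0.999, -0.032, -0.001], [-0.001, 0.003, -1.0]]
contact_force: [2.1, 0.4, -0.5]
width: 0.0001
tcp V [ 0.0918 -0.0002] 0.089 F [ 2.1  0.4 -0.5] [0.033 0.006 0.001]
```

View pics/wrist14.png

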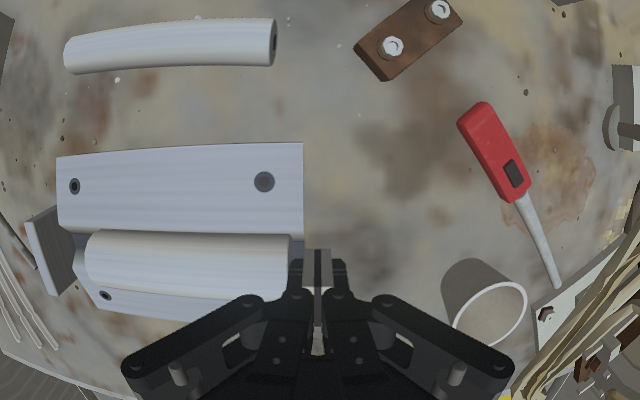

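The finger has met the bar's end with about 2 N. I'll slide it along the V.

```bash
python3 -m inch '[[0,-0.002,0,0,0,0],[0,-0.004,0,0,0,0],[0,-0.006,0,0,0,0],[0,-0.008,0,0,0,0],[0,-0.010,0,0,0,0],[0,-0.012,0,0,0,0],[0,-0.014,0,0,0,0],[0,-0.016,0,0,0,0],[0,-0.018,0,0,0,0],[0,-0.020,0,0,0,0]]' 0
python3 look2.py wrist15
```

```text
time_s: 16.05
eef_pos: [0.6675, -0.126, 0.089]
orientation: [[0.032, 0.999, 0.003], [0.999, -0.032, -0.001], [-0.001, 0.003, -1.0]]
contact_force: [1.3, 0.0, 0.4]
width: -0.0002
tcp V [ 0.0714 -0.0002] 0.089 F [1.3 0.  0.4] [0.03  0.006 0.001]
```

View pics/wrist15.png

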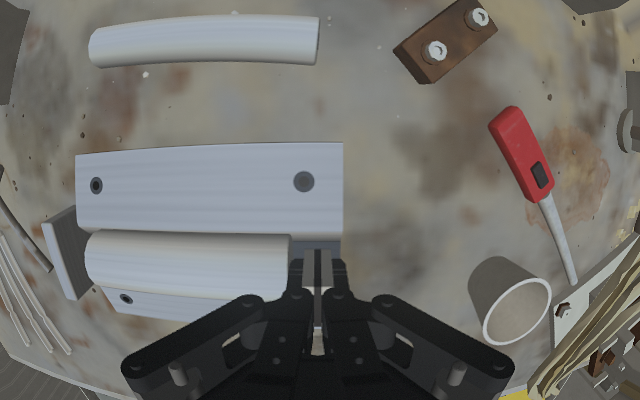

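The bar is sliding cleanly, and the gap to the stop plate at (75,260) is shrinking. About 22 mm remain.

```bash
python3 -m inch '[[0,-0.002,0,0,0,0],[0,-0.004,0,0,0,0],[0,-0.006,0,0,0,0],[0,-0.008,0,0,0,0],[0,-0.010,0,0,0,0],[0,-0.012,0,0,0,0],[0,-0.014,0,0,0,0],[0,-0.016,0,0,0,0],[0,-0.017,0,0,0,0],[0,-0.018,0,0,0,0]]' 0
python3 look2.py wrist16
python3 -m inch '[[0,-0.001,0,0,0,0],[0,-0.0015,0,0,0,0],[0,-0.002,0,0,0,0],[0,-0.0025,0,0,0,0],[0,-0.003,0,0,0,0],[0,-0.0035,0,0,0,0],[0,-0.004,0,0,0,0],[0,-0.004,0,0,0,0],[0,-0.004,0,0,0,0],[0,-0.004,0,0,0,0]]' 0
python3 look2.py wrist17
```

```text
time_s: 16.93
eef_pos: [0.6491, -0.1254, 0.089]
orientation: [[0.032, 0.999, 0.002], [0.999, -0.032, -0.001], [-0.0, 0.002, -1.0]]
contact_force: [2.4, 0.6, -0.4]
width: 0.0003
tcp V [ 0.053  -0.0002] 0.089 F [ 2.4  0.6 -0.4] [0.026 0.005 0.001]
time_s: 17.82
eef_pos: [0.645, -0.1253, 0.089]
orientation: [[0.032, 0.999, 0.002], [0.999, -0.032, -0.0], [-0.0, 0.002, -1.0]]
contact_force: [1.6, -0.2, 1.3]
width: -0.0
tcp V [ 0.0488 -0.0002] 0.089 F [ 1.6 -0.2  1.3] [ 0.021  0.004 -0.   ]
```

View pics/wrist17.png

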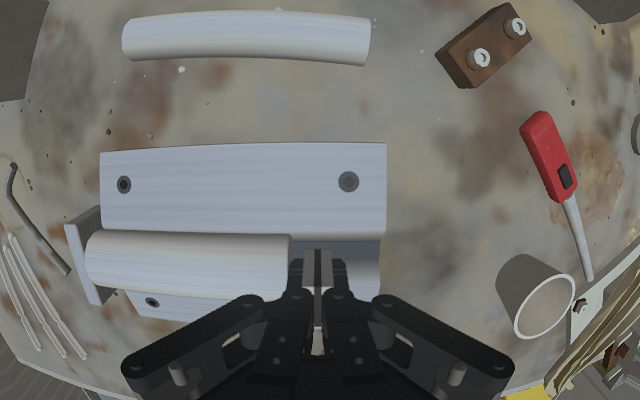

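```bash
python3 -m inch '[[0,-0.0005,0,0,0,0],[0,-0.001,0,0,0,0],[0,-0.0013,0,0,0,0],[0,-0.0016,0,0,0,0],[0,-0.0018,0,0,0,0],[0,-0.002,0,0,0,0],[0,-0.002,0,0,0,0],[0,-0.002,0,0,0,0],[0,-0.002,0,0,0,0],[0,-0.002,0,0,0,0]]' 0
python3 look2.py wrist18
```

```text
time_s: 18.7
eef_pos: [0.6443, -0.1253, 0.0894]
orientation: [[0.032, 0.999, 0.006], [0.999, -0.032, -0.001], [-0.001, 0.006, -1.0]]
contact_force: [8.8, -0.3, -1.2]
width: 0.0001
tcp V [ 0.0481 -0.0003] 0.0894 F [ 8.8 -0.3 -1.2] [ 0.071  0.013 -0.001]
```

The force rose to 8.8 N and the hand stopped, so the bar is against the stop plate. Withdrawing straight back, then up.

```bash
python3 -m inch '[[0,0.003,0,0,0,0],[0,0.008,0,0,0,0],[0,0.016,0,0,0,0],[0,0.026,0,0,0,0],[0,0.036,0,0,0,0],[0,0.042,-0.01,0,0,0],[0,0.042,-0.03,0,0,0],[0,0.042,-0.05,0,0,0],[0,0.042,-0.07,0,0,0],[0,0.042,-0.07,0,0,0]]' 0
python3 -m inch '[[-0.02,0,-0.005,0,0,0],[-0.04,-0.005,-0.01,0,0,0],[-0.06,-0.01,-0.015,0,0,0],[-0.08,-0.02,-0.015,0,0,0],[-0.1,-0.03,-0.015,0,0,0],[-0.12,-0.04,-0.015,0,0,0],[-0.13,-0.05,-0.015,0,0,0],[-0.13,-0.06,-0.015,0,0,0],[-0.13,-0.07,-0.015,0,0,0],[-0.13,-0.07,-0.015,0,0,0]]' 0
python3 look.py wrist19
python3 - <<'E'
from h import *
f=grab_frame("scene"); cv2.imwrite("pics/scene19.png",cv2.resize(f["color"][90:260,260:500,::-1],None,fx=3,fy=3))
E
```

```text
time_s: 19.58
eef_pos: [0.6868, -0.1269, 0.1638]
orientation: [[0.032, 0.999, 0.011], [0.999, -0.032, -0.003], [-0.003, 0.012, -1.0]]
contact_force: [0.1, 0.3, 0.5]
width: -0.0002
time_s: 20.42
eef_pos: [0.6111, -0.2543, 0.1779]
orientation: [[0.033, 0.999, 0.009], [0.999, -0.033, -0.002], [-0.002, 0.009, -1.0]]
contact_force: [0.8, -0.7, 0.2]
width: -0.0003
bar y' -0.0005 slope 0.002 axis z 0.0214  x' -0.0787..0.0342 n 7402
tcp V [ 0.019  -0.1303] z 0.1779 F [ 0.8 -0.7  0.2] t 20.4167 tilt [ 0.118  0.026 -0.004]
```

View pics/wrist19.png

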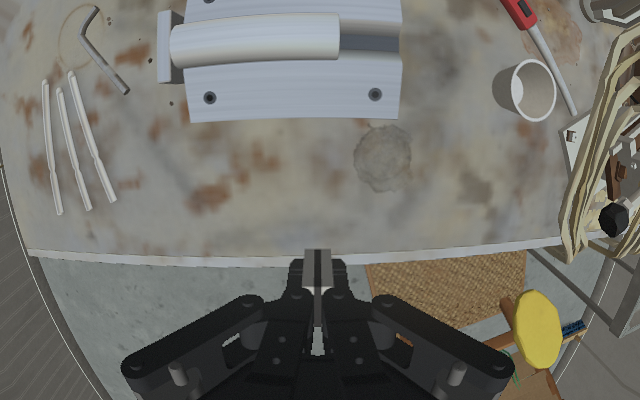

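View pics/scene19.png

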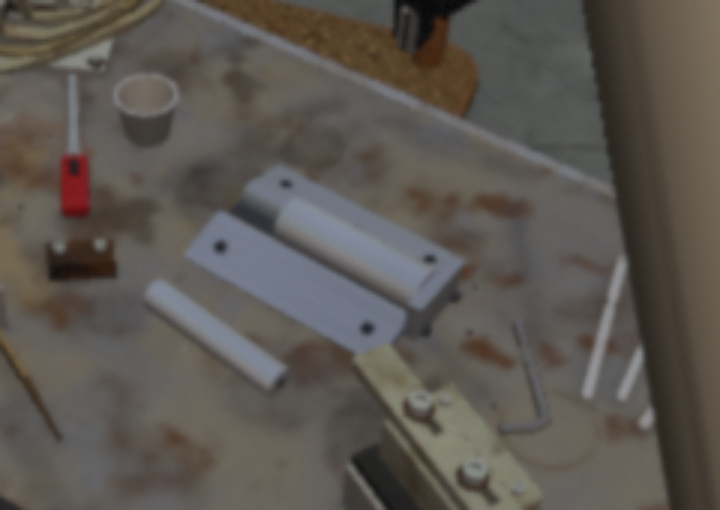

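Both views show the bar in the V with its near end against the stop plate. Its free end is at x'=34.2 mm, where 35 mm is expected. The thin bar and bystanders look untouched and the hand is clear, so I'm handing in.

```bash
python3 -c "
from workcell import *
print(hand_in())"
```

```text
the job is handed in; nothing more can be done
None
```

I rolled the thick bar along the bench and up the ramp with both open fingers against its side, so nothing was gripped. It dropped into the V, and I then slid it to the stop plate with the shut fingers on its free end. I handed in at about 20.5 s, with the hand well clear.

**Last checks:**
- **In the V:** the bar's axis is 0.5 mm off the V's middle and 21.4 mm above the bench, and the bar is parallel within 0.002 rad.
- **Against the stop:** the free end is at 34.2 mm from the V's middle, where 35 mm is expected. The push force rose to 8.8 N with the hand halted, which fits the bar touching the plate.
- **Everything else:** by eye, the thin bar and the nearby bystanders in the last pictures had not moved. I did not measure them, and the arm blocked part of the view.

**What I could not confirm:**
- **Half turn:** the bar has no marks, so I could not see it turning. The travel of about 109 mm, most of it at near-zero push force, implies well over half a turn.
- **At the ramp foot:** the push rose to about 10 N sideways and 8 N upwards because the fingers were dragging on the bar. It may have slipped a little there. I fixed this by raising the fingers along with the bar as it climbed.

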